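Load, bolt, tug-test and turn over a specimen cassette

TASK

Set the specimen cassette that has the pull tab down on the turn-over station's loading shelf, upright with its tab pointing away from the sleeve, and let go; then take it by the tab and slide it fully home into the sleeve. Push the bolt fully across behind it, give the tab a firm outward pull, kept up for a moment, so that the bolt takes the load and is seen to hold, and only then swing the crank over to its other stop so that the cassette ends upside down, still bolted in. Leave the spare cassette and the other things on the table alone.

Things in the scene. Friction and masses are not known exactly. Their poses are not given: they have to be found in the camera images.
- cassette_center (a point): Centre (25 mm above the underside) of the cassette body, an aluminium block 54 mm wide (its x), 120 mm long (y), 50 mm high (z), 0.35 to 0.6 kg, nose at +y, pull tab at the -y end. It starts upright on the table, to the left or right of the station. The spare looks alike but has no tab.
- cassette_tab (a point): Grip point on the pull tab, 93 mm from the body centre along the cassette's -y and 7 mm above its mid-height. The tab is an upright fin 12 mm thick (x), sticking out 50 mm from the end face (33 mm from face to this point), from 12 to 46 mm above the underside; pinch it across its thickness from above. A good tug is 8 to 15 N for half a second.
- shelf_spot (a point): Where the middle of the cassette's underside goes on the loading shelf, 105 mm above the table (3 cm along y or 1 cm across do no harm). Station axes: +y along the shelf into the sleeve, z up. Set down, the cassette's +y (nose) points to +y. Shelf 110 mm wide, 67.5 mm long either way from here; the tab may overhang its outer end. An open gap of 50 mm follows, up to the flared mouth.
- sleeve_center (a point): Centre of the turning sleeve, on its axis, 130 mm above the table, 187 mm from shelf_spot along +y, level with the middle of a cassette standing on the shelf. Its frame turns with the sleeve (at sleeve = 0 it equals the station axes; x is the turning axis). Back wall 62 mm past it: fully home, the nose touches the wall and the cassette centre is 2 mm past this point, the tab still sticking out.
- mouth (a point): Centre of the sleeve's mouth, 60 mm before sleeve_center (-y). The sleeve is a closed aluminium tube, lined smooth (friction about 0.15), inside 57 mm wide and 53 mm high, outside 65 mm wide, its roof 31 mm above this point. A 10 mm flare, widening 6 mm on each side, stands out from the mouth (top 36 mm above this point).
- sleeve (a joint): Angle of the sleeve about station x: 0 with the mouth to the shelf (the start, at a stop), pi with the cassette upside down, at the other stop. The crank, on the -x side, points to +y at 0, up at pi/2, to the shelf (-y) at pi; the mouth goes down under the axis. Stiff: it stays where it is left and needs about 6 to 8 N at the crank grip.
- crank_grip (a point): Middle of the crank's black round grip, a freely spinning roller 16 mm thick and 60 mm long, along station x, 75 mm from the turning axis and 118 mm from sleeve_center along -x. Pinch it from above across y and carry it round the axis in an arc of 75 mm radius.
- bolt (a joint): Travel of the slide bolt: 0 open, 0.020 m fully across (towards the station's +x) behind the cassette's end face. Starts at 0 to 0.004. Needs about 2 to 4 N, stays where it is left, and goes across only when the cassette is fully home; it then leaves the cassette 3 mm of play.
- bolt_knob (a point): Middle of the black knob standing on the bolt: 14 mm thick, 24 mm high, its top 10 mm above this point, on a thinner stem. It stands 66 mm before sleeve_center (-y), 34 mm above it and, with the bolt open, 70 mm to its -x. Clear all round at knob height, the crank's bearing post 24 mm lower and 50 mm to its +y.
- spare: Bystander: a second cassette body without a pull tab (54 x 120 x 50 mm), origin under its centre; not to be used
- flask: Bystander: white plastic bottle, 56 mm across, 140 mm high, origin under its centre
- jar: Bystander: glass jar with steel cap, 60 mm across, 70 mm high, origin under its centre
- driver: Bystander: screwdriver lying on the table, origin under its middle
- clampbar: Bystander: steel clamp bar 26 x 160 mm (long along its y) with two black round knobs, 24 mm high, origin under its centre
- mug: Bystander: white mug, 76 mm across, 90 mm high, origin under its centre

How it is judged:
On the way, in this order (a step that is already met when the one before it is completed fails the run):
1. the cassette stands upright on the loading shelf, tab outward, let go (contact force between the fingers and cassette below 0.05 N and z of cassette_center in the frame of shelf_spot between 0.021 and 0.029 m and angle between cassette_center's own z axis and vertical below 0.1 rad and y of cassette_center in the frame of shelf_spot between -0.05 and 0.05 m and x of cassette_center in the frame of shelf_spot between -0.035 and 0.035 m and y of cassette_tab in the frame of shelf_spot below -0.04 m and value of joint sleeve below 0.15 rad), for 0.2 s.
2. the cassette is fully home in the sleeve (x of cassette_center in the frame of sleeve_center between -0.006 and 0.006 m and z of cassette_center in the frame of sleeve_center between -0.006 and 0.006 m and y of cassette_center in the frame of sleeve_center above -0.0015 m and y of cassette_tab in the frame of sleeve_center below -0.06 m and value of joint sleeve below 0.15 rad), for 0.1 s.
3. the bolt is across behind it (x of cassette_center in the frame of sleeve_center between -0.006 and 0.006 m and z of cassette_center in the frame of sleeve_center between -0.006 and 0.006 m and y of cassette_center in the frame of sleeve_center between -0.006 and 0.006 m and y of cassette_tab in the frame of sleeve_center below -0.06 m and value of joint bolt above 0.015 m and value of joint sleeve below 0.15 rad), for 0.1 s.
4. the tab is pulled outward so that the bolt takes at least 3 N, and holds (x of cassette_center in the frame of sleeve_center between -0.006 and 0.006 m and z of cassette_center in the frame of sleeve_center between -0.006 and 0.006 m and y of cassette_center in the frame of sleeve_center between -0.006 and 0.006 m and value of joint bolt above 0.015 m and value of joint sleeve below 0.15 rad and contact force between bolt and cassette above 3 N and contact force between the fingers and cassette above 1 N), for 0.1 s.
At the end, for the whole second after the job is handed in: The sleeve is turned to within 8 degrees of its far stop (3.0 rad or more), the cassette is in it upside down (within 11 degrees), tab at the mouth, centre within 6 mm of the sleeve's centre, the bolt is across (15 mm or more), and all is at rest (x of cassette_center in the frame of sleeve_center between -0.006 and 0.006 m and z of cassette_center in the frame of sleeve_center between -0.006 and 0.006 m and y of cassette_center in the frame of sleeve_center between -0.006 and 0.006 m and y of cassette_tab in the frame of sleeve_center below -0.06 m and value of joint sleeve above 3 rad and value of joint bolt above 0.015 m and angle between cassette_center's own z axis and vertical above 2.95 rad and linear speed of cassette below 0.02 m/s and velocity of joint sleeve between -0.05 and 0.05 rad/s); the robot touches nothing.
It fails at once if a bystander is moved more than 30 mm (distance of any of spare, flask, jar, driver, clampbar, mug from where it was at the start of the episode above 0.03 m).
It also fails if it takes over 72 s, if anything falls off the work surface, if the arm or the gripper's body presses on something with over 40 N, if the wrist force passes 120 N, or if a joint passes its speed limit or range.

ROBOT

A 6-joint arm with a two-finger parallel gripper is mounted at the origin on the work surface. World frame = base frame: x ahead of the robot, y to its left, z up, the work surface at z = 0. Lengths are in m, angles in rad, forces in N, time in s.
With the tool pointing down it reaches from about 0.35 to 0.975 m from the base axis. Payload 7.1 kg.
Tool frame: the origin (TCP) lies midway between the tips of the shut fingers; the grasp point (between the pads) lies 19 mm behind it; z points along the fingers, y is the line along which they close (so a half turn about z gives the same grasp; the last joint's range is limited). The gripper opens to 88 mm and grips with 3 to 60 N. Pads are 20 mm wide; open, the fingers measure 115 mm over their backs; the gripper's body (75 mm by 178 mm) begins 61 mm behind the grasp point.
Start: joints at [1.119, 0.423, 1.63, -0, 1.089, -0.019], TCP at [0.262, 0.567, 0.223] pointing down, gripper open.
Joint ranges: [-3, 3], [-0.9, 2.11], [0.09, 2.58], [-1.31, 4.45], [0.11, 2.69], [-2.54, 2.54]. Speed limits (rad/s): [2.39, 2.39, 3.01, 3.14, 3.14, 3.14].

INTERFACE

Orientations are given as a unit quaternion [w, x, y, z].
In Python, from station import move_pose, movel, movej, command_gripper, wait, inverse_kinematics, read_camera, camera_info, MotionError, job_done, get_time, get_joint_pos, get_qvel, get_effort, get_tcp_pos, get_ee_rot, get_ft_force, get_ft_torque, get_grip_width, get_finger_force gives the robot as it stands. Calls block until the motion is done:
- move_pose(position, orientation): joint-space move of the TCP to a pose.
- movel(position, frame=None, v=0.15, until_force=None): straight line of the TCP; frame=None keeps the orientation; v is the mean speed in m/s. With until_force (N) it stops when the force on the tool has changed by that much, and returns True; else False.
- movej(angles): joint-space move.
- command_gripper(opening): opening from 0.0 (shut) to 1.0 (fully open); the grip force is fixed at half the most; returns when the fingers have stopped.
- wait(seconds).
- inverse_kinematics(position, orientation): joint angles nearest the present ones, or None.
- read_camera(name): name is "scene" or "top"; returns the picture (420x560x3 uint8, red, green, blue); there is no depth.
- camera_info(name): a dict with "intrinsics" (3x3 intrinsics, pixels), "T" (4x4, takes a point from camera to world coordinates). Camera axes: x right, y up, looking along -z (the intrinsics and any distortion apply to the point x, -y, -z); pixel columns grow to the right and rows downward; lengths in m; the calibration is good to about 2 mm. A picture is of the moment at which its call begins. camera_info takes no time and is no camera call.
A pose or a line that the arm cannot do raises MotionError and nothing moves.
- job_done(): hands the job in; it is judged then, once.
Readings, each from a call of its own:
- get_time(): time.
- get_joint_pos(): joint angles.
- get_qvel(): joint speeds.
- get_effort(): joint torques, N m.
- get_tcp_pos(): TCP position.
- get_ee_rot(): TCP orientation.
- get_ft_force(): force on the tool from outside, world axes, zero at the start.
- get_ft_torque(): the same for the moment, N m.
- get_grip_width(): opening from 0.0 (shut) to 1.0 (fully open).
- get_finger_force(): force on a finger pad.
Only numpy, scipy, OpenCV 4.12 (cv2) and the standard library are available. Lean on these libraries where they do the work, as an engineer would, in place of code of your own. Each camera call takes 0.05 s, during which the arm holds its last target. There are 200 camera calls.

## Working session

There is one attempt and no reset: what is moved stays moved. The work goes in short steps, each a Python script; the robot and the scene stay as the last script left them, time stands still between calls to the robot, and variables do not carry over. Pictures are saved under pics/ and viewed, at most 10 in all, crops included, and the job is handed in when it is done.

```bash
ls; mkdir -p pics
python3 - <<'E'
from station import *
import cv2,numpy as np
np.set_printoptions(precision=4,suppress=True)
for n in("scene","top"):
    i=camera_info(n); print(n,i)
    cv2.imwrite(f"pics/{n}0.png",read_camera(n)[...,::-1])
print(get_time(),get_tcp_pos(),get_ee_rot(),get_ft_force())
E
```

```text
pics
scene {'intrinsics': array([[439.2707,   0.    , 276.0744],
       [  0.    , 439.2707, 205.9327],
       [  0.    ,   0.    ,   1.    ]]), 'T': array([[-0.0021, -0.6354,  0.7722,  1.5012],
       [ 0.9998, -0.0178, -0.0119, -0.051 ],
       [ 0.0213,  0.772 ,  0.6353,  0.928 ],
       [ 0.    ,  0.    ,  0.    ,  1.    ]])}
top {'intrinsics': array([[400.5121,   0.    , 283.536 ],
       [  0.    , 400.5121, 209.5995],
       [  0.    ,   0.    ,   1.    ]]), 'T': array([[-0.0186,  0.9972, -0.0724,  0.4552],
       [-0.9994, -0.0165,  0.0296, -0.035 ],
       [ 0.0284,  0.0729,  0.9969,  1.3256],
       [ 0.    ,  0.    ,  0.    ,  1.    ]])}
0.1 [0.2619 0.5669 0.222 ] [-0.0002  0.2147  0.9767 -0.0007] [ 0.2185 -0.0556 -0.4276]
```

View pics/scene0.png

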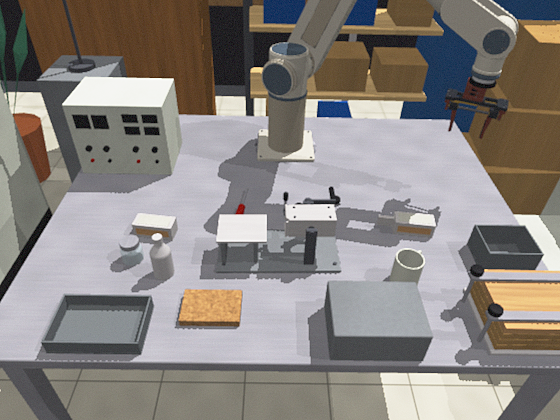

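View pics/top0.png

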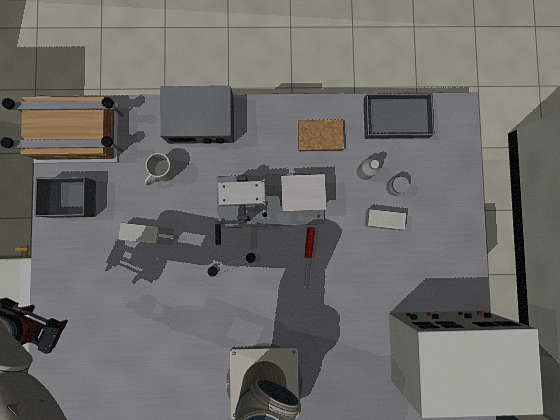

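Run:
```python
import cv2
a=cv2.imread("pics/top0.png")[160:285,100:340]
cv2.imwrite("pics/topc.png",cv2.resize(a,None,fx=3.33,fy=3.33,interpolation=cv2.INTER_CUBIC))
a=cv2.imread("pics/scene0.png")[180:280,210:450]
cv2.imwrite("pics/scc.png",cv2.resize(a,None,fx=3.33,fy=3.33,interpolation=cv2.INTER_CUBIC))
```

```text
(no output)
```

View pics/topc.png

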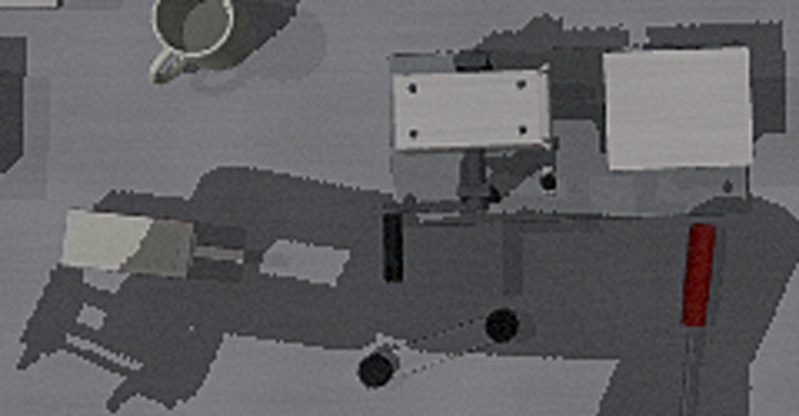

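View pics/scc.png

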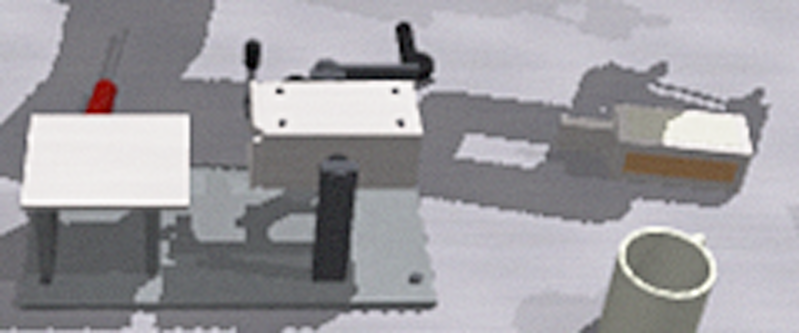

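The top crop shows these pixels: shelf corners (603,55), (748,47), (752,165), (608,170); roof about (396–551, 68–152); cassette top (70,208), (192,222), (188,277), (62,263); tab to (243,257); crank grip centred (393,247); knob (549,181). The scene crop confirms the layout, with the shelf on the left, the sleeve in the middle, and the tabbed cassette on the right with its tab toward the station.

```bash
cat > vis.py <<'E'
import numpy as np
from station import camera_info
def ray(n,uv,z):
    i=camera_info(n);K=i["intrinsics"];T=i["T"]
    d=np.array([(uv[0]-K[0,2])/K[0,0],-(uv[1]-K[1,2])/K[1,1],-1.0]);d=T[:3,:3]@d
    return T[:3,3]+d*(z-T[2,3])/d[2]
def px(n,p):
    i=camera_info(n);K=i["intrinsics"];T=i["T"]
    c=T[:3,:3].T@(np.array(p)-T[:3,3]);c=c*[1,-1,-1]
    return (K@c)[:2]/c[2]
E
python3 - <<'E'
from vis import *
np.set_printoptions(precision=4,suppress=True)
t=lambda u,v,z:ray("top",(100+(u+.5)/3.33-.5,160+(v+.5)/3.33-.5),z)
s=lambda u,v,z:ray("scene",(210+(u+.5)/3.33-.5,180+(v+.5)/3.33-.5),z)
def rep(n,P):
    P=np.array(P);print(n,P.mean(0)); print("  edges",[ (np.round(np.linalg.norm(e),4),np.round(np.degrees(np.arctan2(e[1],e[0])),1)) for e in np.roll(P,-1,0)-P])
rep("shelf",[t(603,55,.105),t(748,47,.105),t(752,165,.105),t(608,170,.105)])
rep("shelf s",[s(170+20,205,.105),s(188,114,.105),s(31,115,.105),s(22,207,.105)])
rep("roof",[t(396,75,.161),t(548,68,.161),t(551,147,.161),t(397,152,.161)])
rep("roof s",[s(421,135,.161),s(409,81,.161),s(252,84,.161),s(254,140,.161)])
rep("cas",[t(70,208,.05),t(192,222,.05),t(188,277,.05),t(62,263,.05)])
rep("cas s",[s(751,152,.05),s(746,113,.05),s(614,106,.05),s(618,144,.05)])
print("tab end",t(243,257,.046),s(560,117,.046))
print("grip",t(393,247,.13),s(404,40,.13)); print("knob",t(549,181,.172),s(252,46,.172))
print("clamp knobs",t(376,370,.024),t(501,325,.024))
E
```

```text
shelf [ 0.5958 -0.1327  0.105 ]
  edges [(np.float64(0.1346), np.float64(-87.6)), (np.float64(0.1097), np.float64(-179.6)), (np.float64(0.1327), np.float64(91.0)), (np.float64(0.1065), np.float64(1.4))]
shelf s [ 0.5967 -0.1298  0.105 ]
  edges [(np.float64(0.113), np.float64(-178.1)), (np.float64(0.1354), np.float64(-87.9)), (np.float64(0.1136), np.float64(2.2)), (np.float64(0.1348), np.float64(92.4))]
roof [0.5909 0.0515 0.161 ]
  edges [(np.float64(0.1332), np.float64(-88.2)), (np.float64(0.0698), np.float64(-178.7)), (np.float64(0.1343), np.float64(90.9)), (np.float64(0.0677), np.float64(0.3))]
roof s [0.5942 0.0553 0.161 ]
  edges [(np.float64(0.0681), np.float64(-177.5)), (np.float64(0.1313), np.float64(-86.7)), (np.float64(0.07), np.float64(0.5)), (np.float64(0.1338), np.float64(94.1))]
cas [0.4832 0.3865 0.05  ]
  edges [(np.float64(0.1155), np.float64(-97.6)), (np.float64(0.052), np.float64(176.1)), (np.float64(0.1189), np.float64(82.6)), (np.float64(0.0522), np.float64(-7.6))]
cas s [0.4814 0.3912 0.05  ]
  edges [(np.float64(0.0558), np.float64(169.1)), (np.float64(0.1228), np.float64(-93.2)), (np.float64(0.0543), np.float64(-7.9)), (np.float64(0.1197), np.float64(86.3))]
tab end [0.4675 0.2796 0.046 ] [0.4635 0.282  0.046 ]
grip [0.4732 0.1263 0.13  ] [0.4594 0.128  0.13  ]
knob [ 0.5271 -0.0142  0.172 ] [ 0.5264 -0.0109  0.172 ]
clamp knobs [0.3568 0.1577 0.024 ] [0.3975 0.037  0.024 ]
```

```bash
cat > rob.py <<'E'
import numpy as np, cv2
from scipy.spatial.transform import Rotation as R
from station import *
from vis import *
np.set_printoptions(precision=4,suppress=True)
YAW=np.radians(1.3); SL=np.array([.593,.056,.130])
def st(x,y,z):  # station coords relative to sleeve_center -> world
    c,s=np.cos(YAW),np.sin(YAW)
    return SL+np.array([c*x-s*y,s*x+c*y,z])
def q(a):  # tool down, fingers closing along world direction angle a; half-turn nearest J6 middle
    best=None
    for b in(a,a+np.pi):
        y=np.array([np.cos(b),np.sin(b),0]);z=np.array([0,0,-1.])
        w=R.from_matrix(np.column_stack([np.cross(y,z),y,z])).as_quat(scalar_first=True)
        j=inverse_kinematics(np.append(get_tcp_pos()[:2],.25),w)
        if j is not None and (best is None or abs(j[5])<best[0]): best=(abs(j[5]),w)
    return best[1]
def snap(n,name):
    a=read_camera(n);cv2.imwrite(f"pics/{name}.png",a[...,::-1]);return a
def say(t=""): print(t,"t",round(float(get_time()),2),"tcp",get_tcp_pos(),"ft",get_ft_force(),"w",round(float(get_grip_width()),3))
E
python3 - <<'E'
from rob import *
o=q(np.radians(-8))
move_pose([.482,.389,.16],o); say()
movel([.482,.389,.014],v=.12,until_force=8); say()
command_gripper(0); say("grip")
movel([.482,.389,.30],v=.2); say("lift"); print(get_finger_force())
o=q(YAW); p=st(0,-187,0)*0+st(0,-.187,0)
move_pose([p[0],p[1],.30],o); say("over"); snap("top","carry")
E
```

```text
t 1.22 tcp [0.4817 0.3896 0.1602] ft [-0.0167  0.5064 -0.3602] w 0.997
 t 2.58 tcp [0.4825 0.3894 0.0148] ft [-0.405   0.8065  0.0101] w 0.998
grip t 3.21 tcp [0.4823 0.3891 0.0142] ft [ 1.1384 -0.8314  1.5674] w 0.616
lift t 4.79 tcp [0.4814 0.3885 0.2986] ft [-1.0308  0.2779 -5.2938] w 0.614
29.95992422103882
over t 6.72 tcp [ 0.5974 -0.13    0.3   ] ft [-0.1248  0.6539 -4.8441] w 0.61
```

Run:
```python
from rob import *
p=st(0,-.187,0)
movel([p[0],p[1],.15],v=.12)
movel([p[0],p[1],.116],v=.04,until_force=4); say("down")
command_gripper(1.0); say("open")
movel([p[0],p[1],.25],v=.15)
wait(.2)
move_pose([.42,-.187,.25],q(YAW))
a=snap("top","placed"); c=cv2.resize(a[160:230,200:340],None,fx=5,fy=5,interpolation=cv2.INTER_CUBIC)
s=snap("scene","placeds"); d=cv2.resize(s[180:280,200:360],None,fx=5,fy=5,interpolation=cv2.INTER_CUBIC)[:,:700]
pad=cv2.resize(s[190:240,205:345],None,fx=5,fy=5,interpolation=cv2.INTER_CUBIC)
cv2.imwrite("pics/placed_c.png",np.vstack([c,pad])[...,::-1]); say()
```

```text
down t 8.89 tcp [ 0.5969 -0.1309  0.1189] ft [ 0.125  -0.1637  3.8208] w 0.612
open t 9.59 tcp [ 0.5954 -0.1305  0.1177] ft [-0.2921 -0.1771 -0.4344] w 1.001
 t 11.69 tcp [ 0.4218 -0.1871  0.2503] ft [-0.2805 -0.3717  0.4767] w 0.999
```

View pics/placed_c.png

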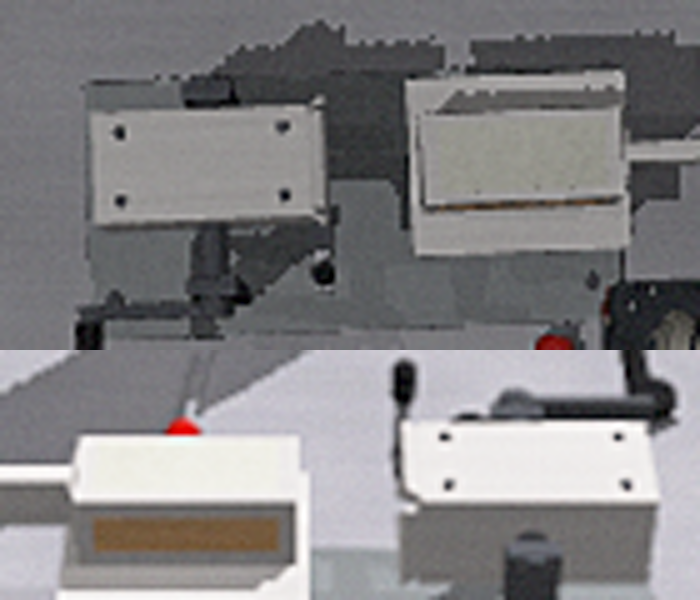

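The picture shows the cassette standing on the shelf with its tab outward. Its top corners in the crop are at (422,113), (620,105), (622,197), (428,207), and the roof rivets are at (119,132), (283,126), (284,195), (120,201).

Run:
```python
from rob import *
f=lambda n,u0,v0,L,z:np.array([ray(n,(u0+(u+.5)/5-.5,v0+(v+.5)/5-.5),z) for u,v in L])
def rep(t,P):
    m=P.mean(0); d=(P[0]+P[3]-P[1]-P[2])/2
    print(t,m,"len",np.linalg.norm(d),"yaw",np.degrees(np.arctan2(-d[0],d[1])))
rep("cas top",f("top",200,160,[(422,113),(620,105),(622,197),(428,207)],.155))
rep("riv top",f("top",200,160,[(119,132),(283,126),(284,195),(120,201)],.161))
rep("cas sc",f("scene",205,190,[(300,87),(76,87),(75,153),(297,153)],.155))
rep("riv sc",f("scene",205,190,[(618,86),(445,87),(448,135),(626,135)],.161))
```

```text
cas top [ 0.595  -0.1318  0.155 ] len 0.11586824911220364 yaw 1.769665436276686
riv top [0.5925 0.0567 0.161 ] len 0.0954609210728979 yaw 1.2378549016311118
cas sc [ 0.5963 -0.1285  0.155 ] len 0.12048225685250293 yaw 1.554563382377675
riv sc [0.5907 0.0595 0.161 ] len 0.09554634237630813 yaw 1.8241100561218495
```

```bash
sed -i 's/^YAW=.*/YAW=np.radians(1.4); SL=np.array([.5925,.0565,.130])/' rob.py
python3 - <<'E'
from rob import *
y0=-.187-.093   # tab local y on shelf
o=q(YAW); p=st(0,y0,0)
command_gripper(.5)
move_pose([p[0],p[1],.22],o)
movel([p[0],p[1],.1195],v=.12,until_force=6); say("at tab")
command_gripper(0); say("grip"); print(get_finger_force())
for y,v,F in((-.060,.08,12),(-.012,.06,15)):
    t=st(0,y-.093,0); h=movel([t[0],t[1],.1195],v=v,until_force=F); say(f"slide {h}")
    if h: break
print("local",R.from_euler('z',-YAW).apply(get_tcp_pos()-SL))
E
```

```text
at tab t 14.27 tcp [ 0.5999 -0.2237  0.1203] ft [0.2088 0.302  0.9371] w 0.499
grip t 14.87 tcp [ 0.5994 -0.2235  0.1197] ft [-0.1472  0.9965  2.3232] w 0.14
29.999394714832306
slide True t 15.71 tcp [ 0.598  -0.1665  0.1197] ft [-1.9206 -3.9309  2.9083] w 0.134
local [ 0.0001 -0.2231 -0.0103]
```

Run:
```python
from rob import *
loc=lambda:R.from_euler('z',-YAW).apply(get_tcp_pos()-SL)
for y in(-.11,-.09,-.06,-.03,-.012):
    t=st(0,y-.093,0); h=movel([t[0],t[1],.1195],v=.05,until_force=15); say(f"slide {h}"); print(loc(),get_ft_torque())
    if h: break
```

```text
slide True t 15.95 tcp [ 0.5987 -0.1657  0.1201] ft [ 0.5136 -2.4007  4.3714] w 0.133
[ 0.0007 -0.2223 -0.0099] [0.0491 0.2014 0.0087]
```

Run:
```python
from rob import *
s=snap("scene","jam")
t=snap("top","jamt")
A=cv2.resize(s[185:245,205:345],None,fx=5,fy=5,interpolation=cv2.INTER_CUBIC)
B=cv2.resize(t[165:225,205:345],None,fx=5,fy=5,interpolation=cv2.INTER_CUBIC)
cv2.imwrite("pics/jamc.png",np.vstack([A,B])[...,::-1]); say()
```

```text
t 16.05 tcp [ 0.5986 -0.1657  0.12  ] ft [-1.4043 -0.325   4.0709] w 0.134
```

View pics/jamc.png

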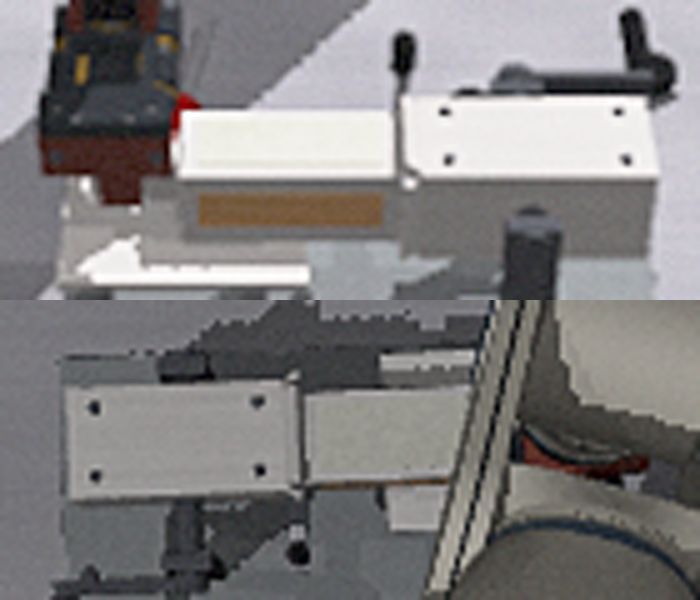

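Run:
```python
from rob import *
loc=lambda:R.from_euler('z',-YAW).apply(get_tcp_pos()-SL)
for k in range(3):
    y=-.2223+.003*(k+1)
    t=st(0,y,0); h=movel([t[0],t[1],.120],v=.02,until_force=30); print(h,loc(),get_ft_force(),get_ft_torque())
    if h: break
```

```text
False [-0.     -0.2187 -0.01  ] [1.0077 1.5112 3.6213] [ 0.6451  0.0834 -0.0594]
False [ 0.     -0.2161 -0.01  ] [ 1.2379 -0.1084  4.391 ] [ 0.3605  0.1386 -0.0065]
False [ 0.     -0.2132 -0.01  ] [-0.3527 -0.7529  4.7257] [ 0.2168  0.1398 -0.0249]
```

No real resistance there; the stop was a transient. I'll keep sliding with a higher threshold.

Run:
```python
from rob import *
loc=lambda:R.from_euler('z',-YAW).apply(get_tcp_pos()-SL)
for y in np.arange(-.105,-.009,.016).tolist()+[-.008]:
    t=st(0,y-.093,0); h=movel([t[0],t[1],.120],v=.04,until_force=25); print(h,loc(),get_ft_force(),get_ft_torque())
    if h: break
```

```text
False [-0.     -0.1972 -0.0101] [0.7319 2.1156 3.8531] [ 0.5349  0.0301 -0.106 ]
False [-0.0001 -0.1813 -0.0101] [1.4379 1.8719 3.4478] [ 0.3658 -0.0211 -0.1332]
False [-0.0001 -0.1653 -0.0101] [1.0102 1.9753 2.4746] [ 0.1495 -0.029  -0.1727]
False [-0.0003 -0.1495 -0.0105] [ 1.9512  1.2312 -3.3041] [-0.1297 -0.2661 -0.2058]
False [-0.0002 -0.1337 -0.0101] [ 0.9213  0.3169 -4.2316] [-0.38   -0.0829 -0.2553]
False [-0.     -0.1177 -0.01  ] [ 0.915  -0.2989 -4.8948] [-0.4042 -0.1001 -0.134 ]
False [ 0.     -0.1007 -0.01  ] [ 0.3153  0.0156 -4.8206] [-0.4083 -0.0158 -0.1269]
```

Run:
```python
from rob import *
loc=lambda:R.from_euler('z',-YAW).apply(get_tcp_pos()-SL)
t=st(0,-.080,0); h=movel([t[0],t[1],.119],v=.02,until_force=14); print(h,loc(),get_ft_force())
h=movel([t[0],t[1],.119],v=.015,until_force=18); print(h,loc(),get_ft_force())
wait(.2); print(loc(),get_ft_force())
command_gripper(.45); say("open")
p=get_tcp_pos(); movel([p[0],p[1],.23],v=.15)
a=snap("top","home"); s=snap("scene","homes")
A=cv2.resize(s[185:245,205:345],None,fx=5,fy=5,interpolation=cv2.INTER_CUBIC)
B=cv2.resize(a[165:225,205:345],None,fx=5,fy=5,interpolation=cv2.INTER_CUBIC)
cv2.imwrite("pics/homec.png",np.vstack([A,B])[...,::-1])
```

```text
True [-0.0001 -0.0908 -0.0106] [ 1.4358 -1.3341  0.6841]
True [-0.0001 -0.0901 -0.0113] [ 0.4796 -1.4757  1.5235]
[-0.0002 -0.0901 -0.0115] [ 1.5088 -0.8729  0.9098]
open t 22.73 tcp [ 0.594  -0.0337  0.1182] ft [ 0.9426 -0.5195  0.5652] w 0.452
```

View pics/homec.png

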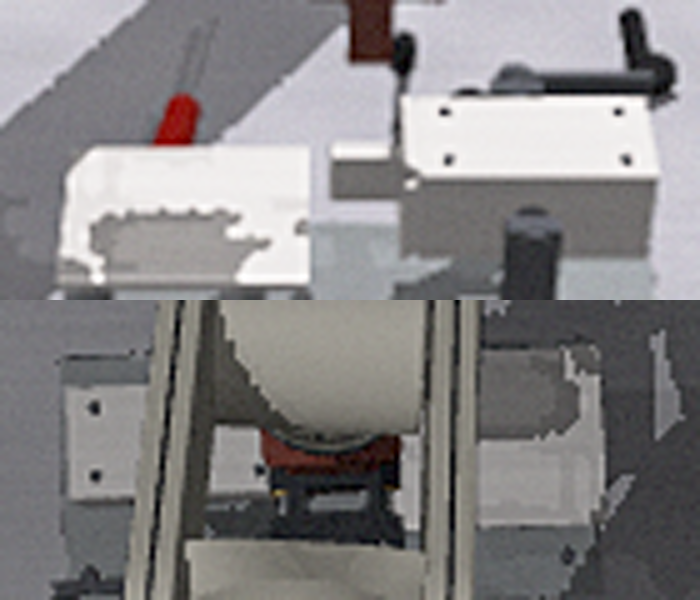

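The picture shows the cassette in the sleeve with only its tab sticking out, at (330–400,145–200). The home contact came at -0.090, as predicted. Next is the bolt.

Run:
```python
from rob import *
loc=lambda:R.from_euler('z',-YAW).apply(get_tcp_pos()-SL)
command_gripper(0)
o=q(YAW); t=st(-.108,-.067,0)
move_pose([t[0],t[1],.23],o)
movel([t[0],t[1],.157],v=.1,until_force=8); print(loc(),get_ft_force())
for x,F in((-.090,10),(-.080,15),(-.064,15)):
    t=st(x,-.067,0); h=movel([t[0],t[1],.157],v=.03,until_force=F); print(h,loc(),get_ft_force())
t=st(-.064,-.067,0);h=movel([t[0],t[1],.157],v=.02,until_force=15); print(h,loc(),get_ft_force()); say()
```

```text
[-0.1074 -0.0671  0.0273] [-0.2879  0.4871  0.1887]
False [-0.0902 -0.067   0.0269] [-0.7849  0.177   0.3609]
False [-0.0797 -0.067   0.027 ] [0.1087 0.2391 0.4898]
False [-0.0648 -0.067   0.0268] [-6.0543 -0.465   3.0818]
False [-0.0649 -0.067   0.0268] [-4.566  -0.3747  2.0568]
 t 28.02 tcp [ 0.5293 -0.012   0.1568] ft [-4.566  -0.3747  2.0568] w 0.005
```

Run:
```python
from rob import *
loc=lambda:R.from_euler('z',-YAW).apply(get_tcp_pos()-SL)
for x in np.arange(-.062,-.044,.003):
    t=st(x,-.067,0);h=movel([t[0],t[1],.157],v=.03,until_force=12); print(h,loc(),get_ft_force())
    if h or get_ft_force()[0]<-14: break
t=st(-.09,-.067,0); movel([t[0],t[1],.157],v=.1); movel([t[0],t[1],.23],v=.15)
o=q(YAW); t=st(-.16,-.28,0); move_pose([t[0],t[1],.25],o)
a=snap("top","bolt"); s=snap("scene","bolts"); say()
A=cv2.resize(s[185:245,205:345],None,fx=5,fy=5,interpolation=cv2.INTER_CUBIC)
B=cv2.resize(a[165:225,205:345],None,fx=5,fy=5,interpolation=cv2.INTER_CUBIC)
cv2.imwrite("pics/boltc.png",np.vstack([A,B])[...,::-1])
```

```text
False [-0.0648 -0.0671  0.0265] [-10.6646  -1.8084   7.3625]
False [-0.0646 -0.0675  0.0256] [-18.4863  -3.4409   9.113 ]
 t 30.62 tcp [ 0.4397 -0.2261  0.2496] ft [ 0.6937 -0.0188 -0.2033] w 0.007
```

View pics/boltc.png

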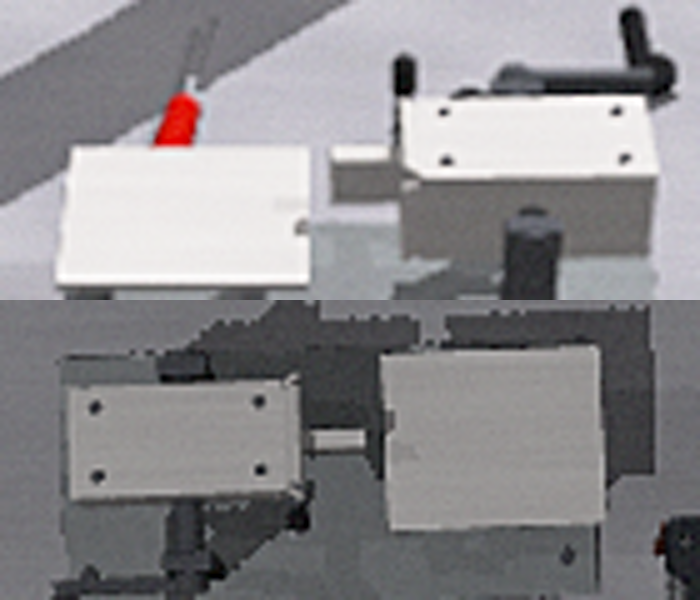

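The bolt knob has moved from (298,551) to (298,515) in the crop, about 20 mm, and pushing hit a hard stop, so it is fully across. Next is the tug.

Run:
```python
from rob import *
loc=lambda:R.from_euler('z',-YAW).apply(get_tcp_pos()-SL)
command_gripper(.45)
o=q(YAW); t=st(0,-.0905,0)
move_pose([t[0],t[1],.24],o)
movel([t[0],t[1],.119],v=.12,until_force=8); say()
command_gripper(0); say("grip"); f0=get_ft_force()[1]
z=get_tcp_pos()[2]
for k in range(1,14):
    t=st(0,-.0905-.001*k,0); movel([t[0],t[1],.119],v=.02)
    f=np.mean([get_ft_force()[1] for _ in range(3)])-f0; print(k,loc(),round(f,2))
    if f>10: break
for _ in range(4): wait(.2); print(get_ft_force()-[0,f0,0],loc()[1])
```

```text
Traceback (most recent call last):
station.MotionError: the arm cannot take that pose within its joint ranges
```

```bash
sed -i 's/def q(a):/def q(a,at=None):/; s/np.append(get_tcp_pos()\[:2\],.25)/np.append((get_tcp_pos() if at is None else at)[:2],.24)/' rob.py
python3 - <<'E'
from rob import *
loc=lambda:R.from_euler('z',-YAW).apply(get_tcp_pos()-SL)
t=st(0,-.0905,0); o=q(YAW,t)
try: move_pose([t[0],t[1],.24],o)
except MotionError:
    o=q(YAW+np.pi,t); print(o,inverse_kinematics([t[0],t[1],.24],o),get_joint_pos()); raise
movel([t[0],t[1],.119],v=.12,until_force=8); say()
command_gripper(0); say("grip"); f0=get_ft_force()[1]
for k in range(1,14):
    t=st(0,-.0905-.001*k,0); movel([t[0],t[1],.119],v=.02)
    f=np.mean([get_ft_force()[1] for _ in range(3)])-f0; print(k,loc(),round(f,2))
    if f>10: break
for _ in range(4): wait(.2); print(get_ft_force()-[0,f0,0],loc()[1])
E
```

```text
t 33.52 tcp [ 0.5953 -0.0341  0.1197] ft [-0.2863  0.1211  0.6972] w 0.45
grip t 34.06 tcp [ 0.5948 -0.034   0.1193] ft [-1.7667 -0.0343  3.1141] w 0.131
1 [ 0.0002 -0.0914 -0.0108] 1.31
2 [ 0.0003 -0.0925 -0.0108] 1.44
3 [ 0.0002 -0.0934 -0.0109] 2.72
4 [ 0.0001 -0.0936 -0.011 ] 7.39
5 [ 0.0001 -0.0937 -0.0111] 11.82
[ 0.4576 10.7885  2.8158] -0.09365050107850659
[ 0.2534 11.5247  3.6161] -0.0936546127484179
[-0.6419 10.5932  4.3143] -0.09366913128704805
[ 0.0788 12.3229  3.6527] -0.09366405213033081
```

Run:
```python
from rob import *
command_gripper(.45); p=get_tcp_pos(); movel([p[0],p[1],.25],v=.2); say()
P=lambda th,z=0:st(-.118,.075*np.cos(th),.075*np.sin(th)-.019+z)
best=None
for a in (YAW+np.pi/2,YAW-np.pi/2):
    y=np.array([np.cos(a),np.sin(a),0]);zz=np.array([0,0,-1.])
    o=R.from_matrix(np.column_stack([np.cross(y,zz),y,zz])).as_quat(scalar_first=True)
    js=[inverse_kinematics(P(t),o) for t in np.linspace(0,np.pi,9)]
    if all(j is not None for j in js):
        m=max(abs(j[5]) for j in js); print(a,m)
        if best is None or m<best[0]: best=(m,o)
o=best[1]; np.save("o.npy",o)
g=P(0); move_pose([g[0],g[1],.25],o)
movel(g,v=.12,until_force=8); say("at grip")
command_gripper(0); say("gripped")
```

```text
t 37.54 tcp [ 0.594  -0.0391  0.2489] ft [-0.4336 -0.3681 -0.4912] w 0.452
1.5952309363228172 1.6649997360949935
-1.546361717266976 1.7876810840555049
at grip t 39.99 tcp [0.4732 0.1287 0.1116] ft [ 0.1299 -0.4719  0.0822] w 0.447
gripped t 40.5 tcp [0.4729 0.1282 0.1113] ft [ 0.1522 -6.2207  3.5931] w 0.173
```

Run:
```python
from rob import *
P=lambda th:st(-.118,.075*np.cos(th)-.0013,.075*np.sin(th)-.019)
for i,d in enumerate(range(9,181,9)):
    movel(P(np.radians(d)),v=.07)
    f=get_ft_force()
    if i%3==0 or np.linalg.norm(f)>20: print(d,f,round(float(get_grip_width()),3),get_tcp_pos()-P(np.radians(d)))
    if np.linalg.norm(f)>45: print("stop");break
say()
```

```text
9 [-1.9756  1.7545  7.4544] 0.176 [0.0002 0.0004 0.0006]
36 [-0.7503 -1.5826  5.5385] 0.17 [ 0.0001 -0.0004  0.0002]
63 [ 4.0071 -5.9191 -4.1248] 0.175 [ 0.0001 -0.0008 -0.0003]
90 [  7.2652  -0.8569 -13.6739] 0.174 [ 0.     -0.0001 -0.001 ]
117 [  6.3948   3.4907 -14.733 ] 0.178 [-0.      0.0008 -0.001 ]
144 [  5.4947   5.2039 -11.5328] 0.173 [-0.      0.001  -0.0008]
171 [ 4.3046  4.4054 -6.7227] 0.174 [-0.      0.0009 -0.0005]
 t 46.83 tcp [ 0.4764 -0.0219  0.1105] ft [ 3.3827  6.0099 -5.7443] w 0.174
```

Run:
```python
from rob import *
p=get_tcp_pos()
for k in range(1,10):
    t=p+[0,0,-.0015*k]; movel(t,v=.03); f=get_ft_force(); print(k,f,get_tcp_pos()-p)
    if f[2]>18: break
command_gripper(.45); say("open")
p=get_tcp_pos(); movel([p[0],p[1],.26],v=.15); t=st(-.16,-.28,0)
movel([t[0],t[1],.26],v=.2)
a=snap("top","end"); s=snap("scene","ends"); say()
A=cv2.resize(s[185:245,205:345],None,fx=5,fy=5,interpolation=cv2.INTER_CUBIC)
B=cv2.resize(a[165:225,205:345],None,fx=5,fy=5,interpolation=cv2.INTER_CUBIC)
cv2.imwrite("pics/endc.png",np.vstack([A,B])[...,::-1])
```

```text
1 [-1.5417  0.8081 10.1274] [ 0.0001  0.     -0.0009]
2 [-6.3823  0.8043 20.7031] [ 0.0003  0.     -0.0014]
open t 47.92 tcp [ 0.4762 -0.0219  0.1073] ft [-0.2686  0.5504 -0.2698] w 0.445
 t 50.38 tcp [ 0.4395 -0.2265  0.26  ] ft [-0.5437  1.0066 -0.2081] w 0.448
```

View pics/endc.png

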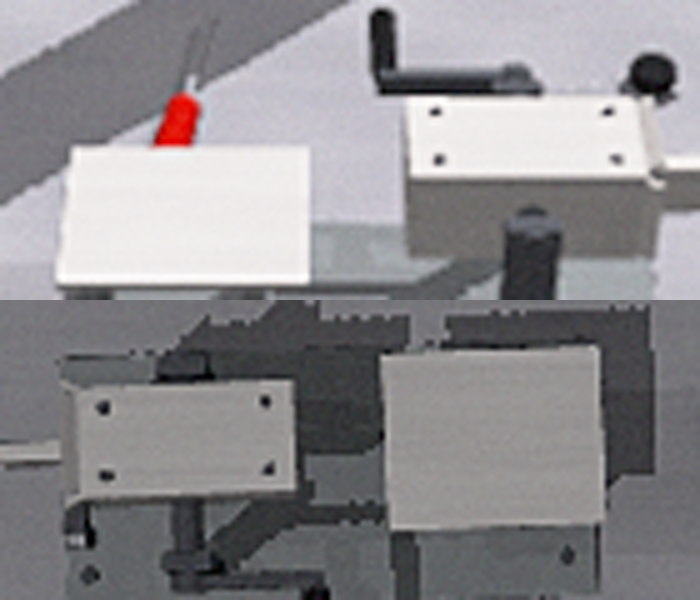

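The sleeve is turned over and level. The crank points to the shelf (380,50), the tab sticks out at the far mouth, and the knob now hangs below it, so I'm handing in.

```bash
python3 -c "
from station import *
print(job_done(),get_time())"
```

```text
the job is handed in; nothing more can be done
the job is handed in; nothing more can be done
```

The job is handed in: the cassette was set down and released on the shelf, slid home, bolted, tug-tested at about 11 N for 0.8 s and turned upside down against the far stop, still bolted in; this rests on my pictures and force readings, since no verdict came back.

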